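# Press a label holder home behind the shelf lip

### The job

First turn the black clamp knob on top of the low grey shelf clockwise until it clicks over its detent, which opens the metal lip on the shelf front, and leave it there. Then take the rectangular label holder (not the round one) out of the stand, slide its tongue upright down behind the lip and push it fully home against the spring seat; finish while still gripping it and keeping it pressed home, so that the lip can be clamped shut on it. Leave the round holder, the jar and the other loose things where they are.

Things in the scene. Friction and masses are not known exactly. Their poses are not given: they have to be found in the camera images.
- shelf: fixed grey shelf, 180 deep (x) x 300 long (y) x 85 high, origin under its centre, flat top; x points from its front into the shelf, y along the front. The front face (fascia) is x = -90 and carries the label bay, middle at y = -60. The clamp knob's axis is at x = -45, y = +90. On the top a tube rack, 36 high, fills x from 35 and y from -15 back to the left rear
- knob_grip (a point): middle of the clamp knob's grip bar, on its vertical axis: black bar 48 long, 14 wide, 26 high on a thin neck, its underside 14 and its top 40 above the shelf top (this point 27 above). The point's y axis runs along the bar and turns with it; at joint value 0 the bar lies along the shelf front
- clamp_knob (a joint): angle of the clamp knob (rad), grows clockwise seen from above: 0 = clamped, 1.2 = open; both are stops. A spring detent (about 0.2 Nm at most) pulls it back to 0 below 0.6 and over to 1.2 beyond. It drives the lip outward: 5 mm per rad
- slot (a point): on the fascia, mid-length of the label bay, level with the lip's straight top edge, 56 above the bench; axes as the shelf's. The fascia is x = 0 and rises 29 above here. Before it stands an aluminium lip, 114 long, 18 high, plus a lead-in 8 higher flaring outward; gap fascia to lip 4 with knob at 0, 10 at 1.2. Cheeks end the bay at y = -58, +58. The spring seat's top lies in the gap, 20 below here
- seat (a joint): how far the spring seat bar under the slot is pushed down (m): 0 = up, 0.008 = its hard stop, fully home. Takes about 4 N to start and 10 N at the stop; it pushes the holder up again if let go
- holder_frame (a point): centre of the rectangular label holder's frame: white upright frame 10 thick (its x), 66 wide (y), 55 high, paper card on both sides, faces alike; this point is 92.5 above its foot. Below it a tongue 6 thick, 56 wide, 65 high. About 50 g. It starts upright, tongue 27 deep in a stand slot, loose by 1 each way, the frame's underside 38 above the stand
- holder_foot (a point): middle of the lower edge of the rectangular holder's tongue, 92.5 below the frame's centre
- stand: fixed black stand 60 x 220 x 35 high, origin under its centre, its long side along its y axis, with two slots in line at y = +50 and -50; its inner floor is 8 above the bench. The slots' faces look along x. Holders may be in either slot
- round_center (a point): centre of the disc of the other label holder in the stand: same tongue, but a round disc head of 60 diameter, 10 thick; its point is 92 above its foot. Bystander
- jar: bystander: jar 44 diameter, 55 high, on the shelf top behind the label bay, about 135 behind the fascia; origin under its centre
- bottle: bystander: brown bottle 60 diameter, 130 high; origin under its centre
- tip_box: bystander: blue tip box with clear lid 85 x 120 x 67 high; origin under its centre
- marker: bystander: marker pen 120 long, 16 thick, lying on the bench near the robot; origin under its middle
- cryo_box: bystander: cardboard box 78 x 78 x 53 high; origin under its centre
- beaker: bystander: white beaker 60 diameter, 75 high; origin under its centre

How it is judged:
By the outcome, as a careful person would: the job done as asked, in the order asked, and still so for the second after the job is handed in, while the arm keeps its last pose, push and grip.
It also fails if it takes over 54 s, if anything falls off the work surface, if the arm or the gripper's body presses on something with over 40 N, if the wrist force passes 120 N, or if a joint passes its speed limit or range.

### The arm

A 6-joint arm with a two-finger parallel gripper is mounted at the origin on the work surface. World frame = base frame: x ahead of the robot, y to its left, z up, the work surface at z = 0. Lengths are in m, angles in rad, forces in N, time in s.
With the tool pointing down it reaches from about 0.35 to 0.775 m from the base axis. Payload 5.5 kg.
Tool frame: the origin (TCP) lies between the finger pads; the fingertips stand 19 mm ahead of it and the grasp point (between the pads) is the TCP (env.tcp_to_tips is the distance from the TCP to the fingertips, in m); z points along the fingers, y is the direction in which the jaws open and shut (so a half turn about z gives the same grasp; the last joint's range is limited). The gripper opens to 85 mm and grips with 20 to 120 N. Pads are 22 mm wide; open, the fingers measure 114 mm over their backs; the gripper's body (76 mm by 85 mm) begins 54 mm behind the grasp point. The pads swing forward as they close: fully open they stand 13 mm farther back than shut.
Start: joints at [-1.468, 0.313, 0.046, 1.304, 0, 1.431], TCP at [0.138, -0.558, 0.25] pointing down, gripper open.
Joint ranges: [-2.76, 2.76], [-0.86, 1.69], [-1.03, 1.26], [-2.2, 2.34], [-1.47, 1.5], [-3.14, 3.14]. Speed limits (rad/s): [2.57, 2.57, 3.14, 3.14, 3.14, 3.14].

### API

Orientations are given as a unit quaternion [w, x, y, z].
In Python, from workcell import env, eyes, job gives the robot as it stands. The module is installed in compiled form; this text tells all that it offers.
- The arm moves only by the tool move_arm, never from a script. Its argument "commands" is a list of rows, each a list of 3 entries, a list of its own where there are three numbers: the shift along the world's x, y, z as a fraction of full scale, then the turn, a rotation vector about the world's x, y, z as a fraction of full scale, then the gripper command: -1 is shut, 1 is fully open, values between are in proportion. In form: [[[x, y, z], [wx, wy, wz], gripper], ...]. A call has 1 to 5 rows; each row shifts and turns the commanded pose from where the row before left it; what a row does not reach is not made up. Full scale, the value 1, is 0.04 m for a shift and 8 degrees for a turn. A row lasts 1/10 s, in which the tool goes at most 50 mm and 8.59 degrees, less where a joint would pass 70% of its speed; a pose out of reach is approached as far as the arm can. A call with a number of a shift or a turn outside -1 to 1 is refused whole. A call with a gripper value outside its range is refused whole. The fingers move at their own pace and stop on an object; "newtons" is the grip in N (left out, the last holds). Time passes only in rows, so rows that do not move let the fingers close. It gives the time, the measured TCP pose, the force and the opening at its end, in the units of the state.
- env.get_state(): the state, without advancing time (a new reading comes with each control period).
- eyes.read_camera(name): name is "side" or "top"; returns a dict with "frame" (384x512x3 uint8, red, green, blue), "mtx" (3x3 intrinsics, pixels), "camera_from_world" (4x4, takes a point from world to camera coordinates). Camera axes: x right, y down, z forward; pixel columns grow to the right and rows downward; lengths in m; the calibration is good to about 2 mm. A picture is of the moment at which its call begins. There is no depth.
- job.hand_in(): hands the job in, once; it reports no verdict.
The state is a dict: "clock": time; "joint_pos": joint angles; "qvel": joint speeds; "tau": joint torques, N m; "tcp_pos": TCP position; "orientation": TCP orientation; "wrist_force": force on the tool from outside, world axes, zero at the start; "ft_torque": the same for the moment, N m; "finger_gap": finger opening in m.
Only numpy, scipy, OpenCV 4.12 (cv2) and the standard library are available. Lean on these libraries where they do the work, as an engineer would, in place of code of your own. Each camera call takes 0.05 s, during which the arm holds its last target.

## Working session

There is one attempt and no reset: what is moved stays moved. The work goes in short steps, Python scripts to look and compute and a tool call to move; the robot and the scene stay as the last step left them, time stands still between calls to the robot, and variables do not carry over. Pictures are saved under pics/ and viewed, and the job is handed in when it is done.

Besides the shell and the picture viewer there is one more tool, called after "Call:" in YAML: its name, and indented under it one key for each argument. move_arm: Moves the arm, as the interface text tells. Its arguments: {"type":"object","properties":{"commands":{"type":"array","items":{"type":"array"}},"newtons":{"type":"number"}},"required":["commands"]}

```bash
mkdir -p pics; cat > h.py <<'E'
import numpy as np, cv2
from workcell import env, eyes, job
def snap(n,tag):
    d=eyes.read_camera(n); cv2.imwrite(f'pics/{tag}_{n}.png',d['frame'][:,:,::-1]); np.savez(f'pics/{tag}_{n}.npz',**d); return d
def load(n,tag): return np.load(f'pics/{tag}_{n}.npz')
def proj(d,p):
    p=np.atleast_2d(p); c=(d['camera_from_world']@np.c_[p,np.ones(len(p))].T)[:3]; q=d['mtx']@c; return (q[:2]/q[2]).T
def ray(d,uv):
    T=np.linalg.inv(d['camera_from_world']); r=T[:3,:3]@np.linalg.inv(d['mtx'])@np.array([uv[0],uv[1],1.]); return T[:3,3],r/np.linalg.norm(r)
def onz(d,uv,z):
    o,r=ray(d,uv); return o+r*(z-o[2])/r[2]
def tri(d1,u1,d2,u2):
    o1,r1=ray(d1,u1);o2,r2=ray(d2,u2); A=np.c_[r1,-r2]; s=np.linalg.lstsq(A,o2-o1,rcond=None)[0]
    a=o1+r1*s[0];b=o2+r2*s[1]; return (a+b)/2,np.linalg.norm(a-b)
E
python3 - <<'E'
from h import *
for n in('side','top'):
    d=snap(n,'a'); print(n,d['mtx'].round(1).tolist(),np.linalg.inv(d['camera_from_world']).round(3).tolist())
print(env.get_state())
E
```

```text
side [[371.8, 0.0, 256.5], [0.0, 371.8, 194.1], [0.0, 0.0, 1.0]] [[-0.733, -0.439, 0.52, -0.06], [-0.681, 0.462, -0.568, 0.677], [0.009, -0.77, -0.638, 0.841], [0.0, 0.0, 0.0, 1.0]]
top [[497.8, 0.0, 260.8], [0.0, 497.8, 190.9], [0.0, 0.0, 1.0]] [[0.027, -0.99, 0.137, 0.38], [-1.0, -0.027, 0.006, -0.02], [-0.002, -0.137, -0.991, 1.451], [0.0, 0.0, 0.0, 1.0]]
{'clock': 0.1, 'joint_pos': array([-1.46759747e+00,  3.13914523e-01,  4.51234714e-02,  1.30359865e+00,
       -6.62230072e-06,  1.43120540e+00]), 'qvel': array([ 0.00050815, -0.00239127,  0.00230257,  0.00138301, -0.00013954,
       -0.0008221 ]), 'tau': array([ 4.52131731e-03, -4.81726062e+01,  2.99243474e+01,  1.26649736e-02,
       -2.38806939e-05,  2.22803259e-06]), 'tcp_pos': array([ 0.13818791, -0.55772599,  0.24951677]), 'orientation': array([-7.96615692e-04,  9.92640369e-01,  1.21096914e-01,  1.11851527e-05]), 'wrist_force': array([ 0.21568437, -0.45512052,  0.73438021]), 'ft_torque': array([0.00686333, 0.04187215, 0.00917908]), 'finger_gap': 0.08515233221424527}
```

View pics/a_side.png

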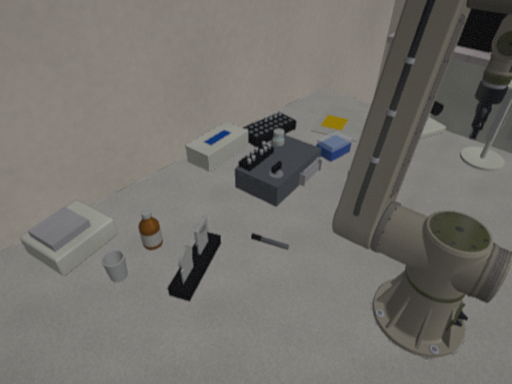

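View pics/a_top.png

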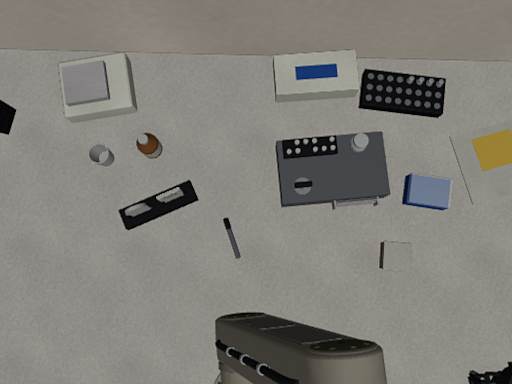

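The side view shows the stand at about (197,262), the shelf at (280,168) and the knob at (277,169). The top view has the stand at (160,205), the knob at (303,185) and the lip at (355,202). Next I'll zoom in.

```bash
python3 - <<'E'
from h import *
s=load('side','a')['frame'][:,:,::-1];t=load('top','a')['frame'][:,:,::-1]
z=lambda im,x0,y0,x1,y1,k:cv2.resize(im[y0:y1,x0:x1],None,fx=k,fy=k,interpolation=cv2.INTER_CUBIC)
cv2.imwrite('pics/z1.png',z(t,265,120,395,215,6)); cv2.imwrite('pics/z2.png',z(t,110,170,210,235,7))
cv2.imwrite('pics/z3.png',z(s,160,210,230,305,6)); cv2.imwrite('pics/z4.png',z(s,225,120,335,205,7))
E
```

```text
(no output)
```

View pics/z1.png

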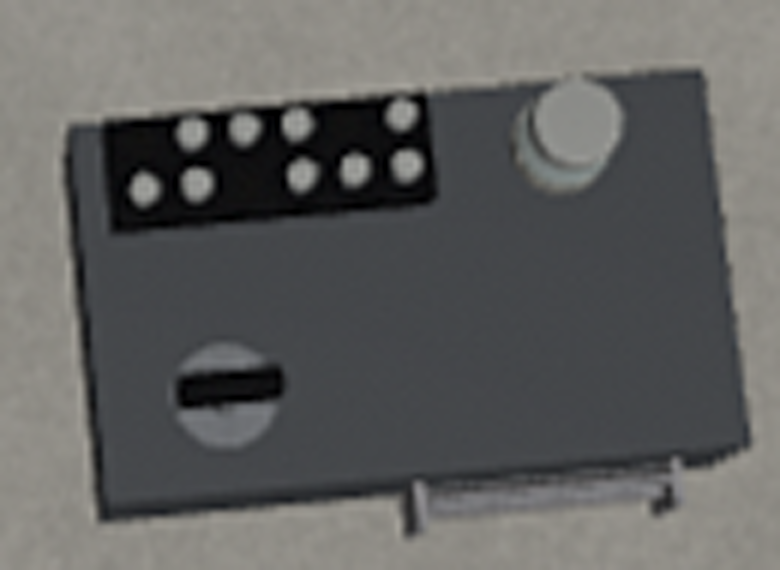

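View pics/z2.png

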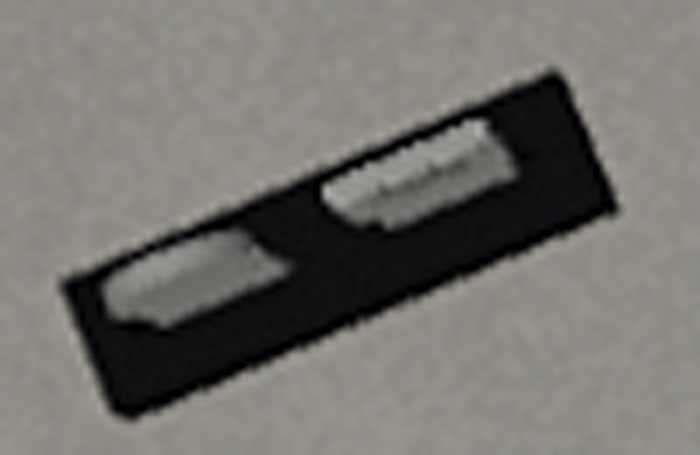

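View pics/z3.png

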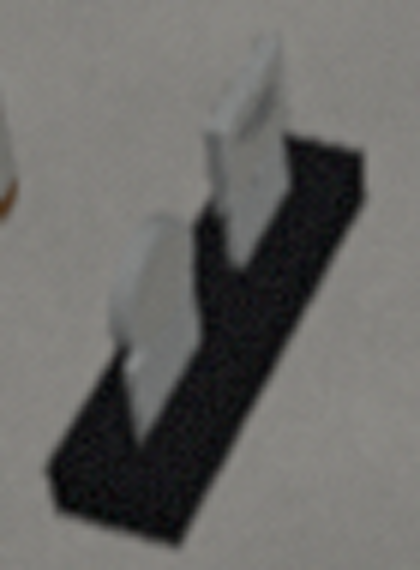

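View pics/z4.png

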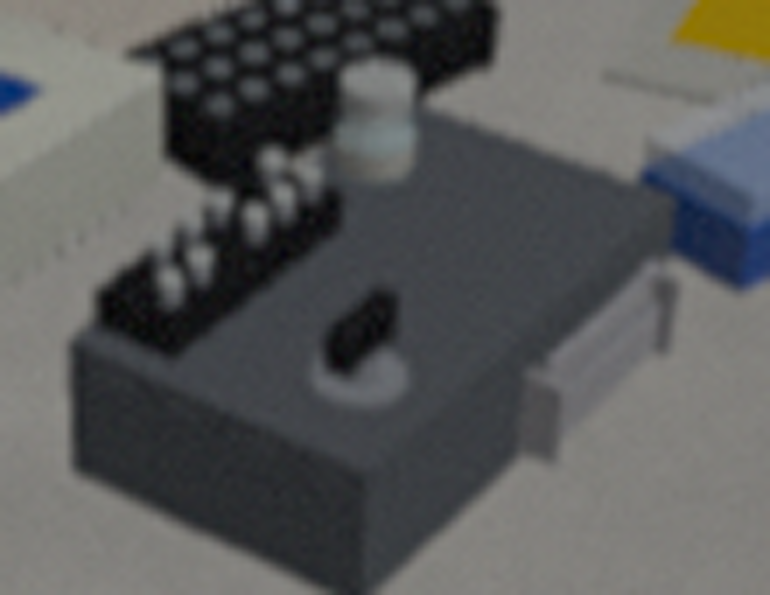

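```bash
python3 - <<'E'
from h import *
d=load('top','a');f=d['frame'].astype(int)
for p in[(340,180),(281,180),(300,203),(277,150),(381,197),(360,202)]: print(p,f[p[1],p[0]])
for r in (170,):
  print([tuple(f[r,c]) for c in range(274,290)])
print([tuple(f[c,310]) for c in range(194,212)])
print([tuple(f[c,375]) for c in range(194,212)])
E
```

```text
(340, 180) [68 70 74]
(281, 180) [70 73 76]
(300, 203) [45 47 49]
(277, 150) [53 55 59]
(381, 197) [55 56 58]
(360, 202) [121 121 124]
[(np.int64(142), np.int64(139), np.int64(132)), (np.int64(144), np.int64(142), np.int64(135)), (np.int64(148), np.int64(146), np.int64(139)), (np.int64(104), np.int64(103), np.int64(99)), (np.int64(40), np.int64(39), np.int64(39)), (np.int64(57), np.int64(59), np.int64(63)), (np.int64(69), np.int64(72), np.int64(75)), (np.int64(68), np.int64(71), np.int64(74)), (np.int64(68), np.int64(71), np.int64(74)), (np.int64(69), np.int64(71), np.int64(74)), (np.int64(68), np.int64(71), np.int64(74)), (np.int64(68), np.int64(72), np.int64(74)), (np.int64(69), np.int64(70), np.int64(73)), (np.int64(68), np.int64(71), np.int64(74)), (np.int64(69), np.int64(70), np.int64(74)), (np.int64(68), np.int64(71), np.int64(74))]
[(np.int64(70), np.int64(71), np.int64(74)), (np.int64(69), np.int64(72), np.int64(75)), (np.int64(70), np.int64(72), np.int64(74)), (np.int64(70), np.int64(72), np.int64(75)), (np.int64(69), np.int64(71), np.int64(74)), (np.int64(70), np.int64(72),
[... 680 characters left out ...]
), np.int64(49)), (np.int64(65), np.int64(64), np.int64(66)), (np.int64(67), np.int64(65), np.int64(65)), (np.int64(116), np.int64(115), np.int64(118)), (np.int64(100), np.int64(99), np.int64(101)), (np.int64(93), np.int64(92), np.int64(93)), (np.int64(88), np.int64(86), np.int64(88)), (np.int64(48), np.int64(47), np.int64(48)), (np.int64(57), np.int64(56), np.int64(57)), (np.int64(98), np.int64(96), np.int64(96)), (np.int64(135), np.int64(133), np.int64(128)), (np.int64(148), np.int64(145), np.int64(138)), (np.int64(144), np.int64(141), np.int64(135)), (np.int64(144), np.int64(141), np.int64(135)), (np.int64(145), np.int64(143), np.int64(136)), (np.int64(144), np.int64(141), np.int64(135))]
```

```bash
cat > edges.py <<'E'
from h import *
def cross(vals,a,b):  # first crossing from start of |v-a|> half
    th=(a+b)/2
    for i in range(len(vals)-1):
        if (vals[i]-th)*(vals[i+1]-th)<=0 and vals[i]!=vals[i+1]: return i+(vals[i]-th)/(vals[i]-vals[i+1])
def fitline(P):
    vx,vy,x,y=cv2.fitLine(np.array(P,np.float32)[:,:2],cv2.DIST_HUBER,0,1e-4,1e-4).ravel(); return np.array([x,y]),np.array([vx,vy])
def inter(l1,l2):
    s=np.linalg.solve(np.c_[l1[1],-l2[1]],l2[0]-l1[0]); return l1[0]+l1[1]*s[0]
E
python3 - <<'E'
from edges import *
d=load('top','a');g=d['frame'].astype(float).mean(2)
Z=.085
F=[onz(d,(c,190+cross(g[190:,c],71,47)),Z) for c in range(290,326)]
R=[onz(d,(c,150-cross(g[150::-1,c],71,142)),Z) for c in list(range(340,348))+list(range(370,380))]
Rt=[onz(d,(365+cross(g[r,365:],71,142),r),Z) for r in range(150,190)]
L=[onz(d,(300-cross(g[r,300::-1],71,42),r),Z) for r in range(166,174)]
L+=[onz(d,(290-cross(g[r,290::-1],71,42),r),Z) for r in range(190,200)]
lf,lr,lt,ll=map(fitline,(F,R,Rt,L))
for l in(lf,lr,lt,ll): print(l[0].round(4),np.degrees(np.arctan2(l[1][1],l[1][0])).round(2))
C=[inter(a,b) for a,b in((lf,ll),(lf,lt),(lr,lt),(lr,ll))]
print(np.round(C,4)); print([np.linalg.norm(C[i]-C[(i+1)%4]).round(4) for i in range(4)], np.mean(C,0))
# knob bar
m=(g<30).astype(np.uint8); m[:160]=0; m[200:]=0;m[:,:285]=0;m[:,330:]=0
n,lab,st,ce=cv2.connectedComponentsWithStats(m); print(st,ce)
c=ce[1]; print('knob',onz(d,c,.125), cv2.minAreaRect(np.argwhere(lab==1)[:,::-1].astype(np.float32)))
# stand
m=(g<50).astype(np.uint8); m[:,:110]=0;m[:,210:]=0; m[:170]=0
cs,_=cv2.findContours(m,0,2);c=max(cs,key=cv2.contourArea);P=np.array([onz(d,p[0],.035)[:2]*1000 for p in cv2.convexHull(c)],np.float32);print(cv2.minAreaRect(P))
# side view knob
d2=load('side','a');g2=d2['frame'].astype(float).mean(2)
m=(g2<35).astype(np.uint8); m[:158]=0;m[178:]=0;m[:,:265]=0;m[:,290:]=0
n,lab,st,ce2=cv2.connectedComponentsWithStats(m); print(st,ce2)
E
```

```text
[ 0.5446 -0.1559] -83.12
[ 0.7426 -0.2906] -83.06
[ 0.6301 -0.3617] 6.87
[ 0.5915 -0.0655] 6.84
[[ 0.5345 -0.0723]
 [ 0.5703 -0.3689]
 [ 0.7495 -0.3473]
 [ 0.7135 -0.0509]]
[np.float32(0.2987), np.float32(0.1805), np.float32(0.2986), np.float32(0.1802)] [ 0.6419549  -0.20985931]
[[     0      0    512    384 196524]
 [   295    181     17      7     84]] [[255.47972258 191.50313957]
 [302.94047619 184.1547619 ]]
knob [ 0.58470689 -0.12474247  0.125     ] ((303.01983642578125, 184.19801330566406), (4.975186824798584, 16.51761817932129), 84.2894058227539)
((527.7559814453125, 281.265869140625), (63.18605422973633, 220.0092010498047), 25.050399780273438)
[[     0      0    512    384 196548]
 [   272    162      9     11     60]] [[255.49372164 191.50750453]
 [276.06666667 166.91666667]]
```

```bash
cat >> h.py <<'E'
def fr(c,deg):
    a=np.radians(deg); R=np.array([[np.cos(a),-np.sin(a),0],[np.sin(a),np.cos(a),0],[0,0,1]])
    return lambda p: np.atleast_2d(p)@R.T+np.array([*c,0])
shelf=fr((.642,-.2099),6.85); stand=fr((.5278,.2813),25.05)
def yaw():
    w,x,y,z=env.get_state()['orientation']
    from scipy.spatial.transform import Rotation as Ro
    R=Ro.from_quat([x,y,z,w]).as_matrix(); return np.degrees(np.arctan2(R[1,1],R[0,1])),R
def st():
    s=env.get_state(); y,R=yaw(); print('t',round(s['clock'],2),'tcp',s['tcp_pos'].round(4),'yawY',round(y,2),'z',R[:,2].round(4),'F',s['wrist_force'].round(1),'T',s['ft_torque'].round(2),'gap',round(s['finger_gap'],4),'j',s['joint_pos'].round(2)); return s
E
python3 - <<'E'
from h import *
t=load('top','a');s=load('side','a')
print('knob tri',tri(t,(302.94,184.15),s,(276.07,166.92)), 'pred',shelf([-.045,.09,.112]))
print('slot',shelf([-.09,-.06,.056]))
h=[[sx*.005,-.05+sy*.033,.0735+.027*0+zz] for zz in(0,.055) for sx in(-1,1) for sy in(-1,1)]
H=stand(h); print('holder c',stand([0,-.05,.1005]))
for n,d,b,k in(('side',s,(160,210,230,305),6),('top',t,(110,170,210,235),7)):
    im=cv2.resize(np.ascontiguousarray(d['frame'][b[1]:b[3],b[0]:b[2],::-1]),None,fx=k,fy=k,interpolation=cv2.INTER_CUBIC)
    for p in proj(d,H): cv2.circle(im,tuple(int(v) for v in ((p-b[:2]+.5)*k)),3,(0,0,255),-1)
    for p in proj(d,stand([[a*.03,c*.11,.035] for a in(-1,1) for c in(-1,1)])): cv2.circle(im,tuple(int(v) for v in ((p-b[:2]+.5)*k)),3,(0,255,0),-1)
    cv2.imwrite(f'pics/o_{n}.png',im)
b=(265,120,395,215)
im=cv2.resize(np.ascontiguousarray(t['frame'][b[1]:b[3],b[0]:b[2],::-1]),None,fx=6,fy=6,interpolation=cv2.INTER_CUBIC)
for p in proj(t,shelf([[-.09-.004,-.06+sy*.057,.056] for sy in(-1,1)]+[[-.09,-.06+sy*.058,.085] for sy in(-1,1)]+[[-.045+a*.007,.09+c*.024,.125] for a in(-1,1) for c in(-1,1)])): cv2.circle(im,tuple(int(v) for v in ((p-b[:2]+.5)*6)),3,(0,0,255),-1)
cv2.imwrite('pics/o_s.png',im)
E
```

```text
knob tri (array([ 0.58659547, -0.12626713,  0.10982394]), np.float64(0.0011396605836009551)) pred [[ 0.58658688 -0.12590961  0.112     ]]
slot [[ 0.55979866 -0.28020605  0.056     ]]
holder c [[0.54897045 0.23600307 0.1005    ]]
```

View pics/o_side.png

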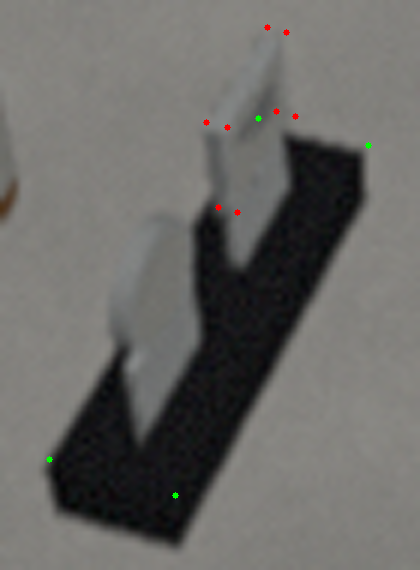

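View pics/o_top.png

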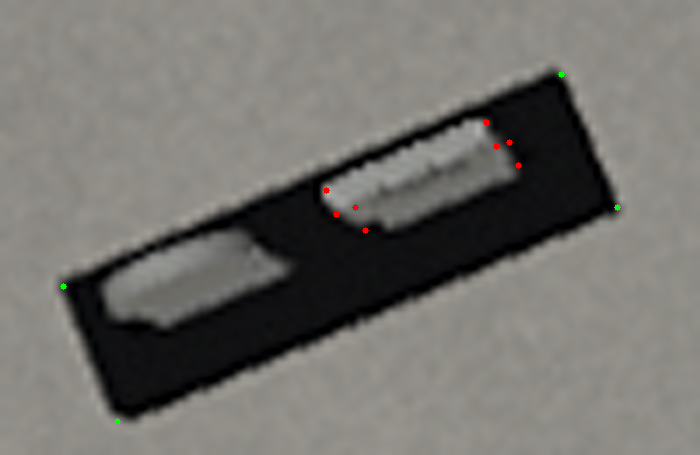

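View pics/o_s.png

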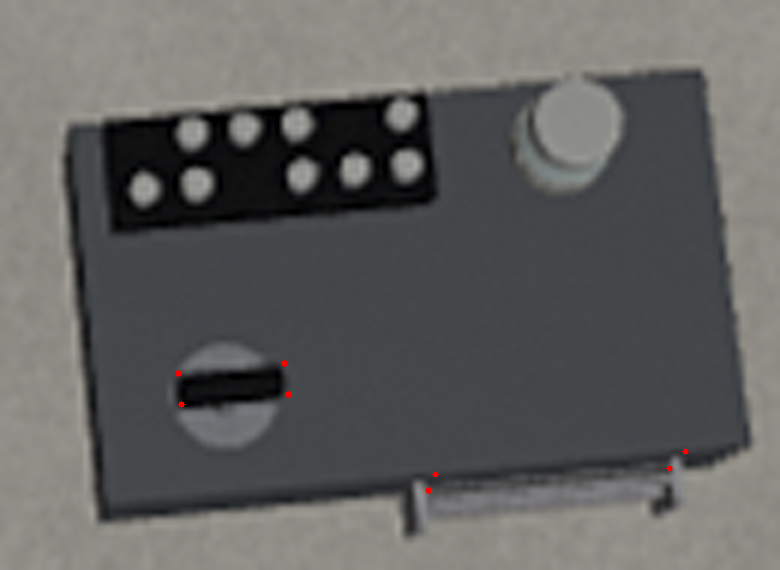

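Call:
move_arm:
  commands:
    - [[0.93,0.9,0],[0,0,0.865],1]
    - [[0.93,0.9,0],[0,0,0.865],1]
    - [[0.93,0.9,0],[0,0,0.865],1]
    - [[0.93,0.9,0],[0,0,0.865],1]
    - [[0.93,0.9,0],[0,0,0.865],1]

```text
clock: 0.6
tcp_pos: [0.3187, -0.3826, 0.25]
orientation: [-0.0, 0.911, 0.413, 0.0]
wrist_force: [1.7, -1.0, 0.6]
finger_gap: 0.0852
```

Call:
move_arm:
  commands:
    - [[0.93,0.9,0],[0,0,0.865],1]
    - [[0.93,0.9,0],[0,0,0.865],1]
    - [[0.93,0.9,0],[0,0,0.865],1]
    - [[0.93,0.9,0],[0,0,0.865],1]
    - [[0.93,0.9,0],[0,0,0.865],1]

```text
clock: 1.1
tcp_pos: [0.4985, -0.2086, 0.2501]
orientation: [-0.0, 0.747, 0.665, -0.0]
wrist_force: [0.7, -0.5, -0.3]
finger_gap: 0.0857
```

Call:
move_arm:
  commands:
    - [[0.93,0.9,0],[0,0,0.865],1]
    - [[0.93,0.9,0],[0,0,0.865],1]
    - [[0,0,0],[0,0,0],1]
    - [[0,0,0],[0,0,0],1]

```text
clock: 1.5
tcp_pos: [0.5697, -0.1396, 0.2494]
orientation: [-0.001, 0.662, 0.749, -0.0]
wrist_force: [-0.9, -0.6, -0.1]
finger_gap: 0.0855
```

```bash
python3 -c "
from h import *
st()"
```

```text
t 1.5 tcp [ 0.5697 -0.1396  0.2494] yawY 7.08 z [-1.6e-03  3.0e-04 -1.0e+00] F [-0.9 -0.6 -0.1] T [-0.06 -0.02 -0.05] gap 0.0855 j [-0.38  0.34  0.08  1.31 -0.    1.07]
```

Call:
move_arm:
  commands:
    - [[0.41,0.34,0],[0,0,-0.03],1]
    - [[0,0,-0.9],[0,0,0],1]
    - [[0,0,-0.9],[0,0,0],1]
    - [[0,0,-0.2],[0,0,0],1]
    - [[0,0,0],[0,0,0],1]

```text
clock: 2.0
tcp_pos: [0.5839, -0.128, 0.1691]
orientation: [-0.002, 0.665, 0.747, -0.001]
wrist_force: [-0.4, -0.9, -1.0]
finger_gap: 0.0855
```

```bash
python3 - <<'E'
from h import *
st()
for n,b in(('side',(225,110,335,195)),('top',(265,120,395,215))):
    d=snap(n,'b'); cv2.imwrite(f'pics/bz_{n}.png',cv2.resize(d['frame'][b[1]:b[3],b[0]:b[2],::-1],None,fx=5,fy=5,interpolation=cv2.INTER_CUBIC))
E
```

```text
t 2.0 tcp [ 0.5839 -0.128   0.1691] yawY 6.58 z [-0.0037  0.0012 -1.    ] F [-0.4 -0.9 -1. ] T [0.01 0.02 0.03] gap 0.0855 j [-0.35  0.39 -0.04  1.14 -0.    1.11]
```

View pics/bz_side.png

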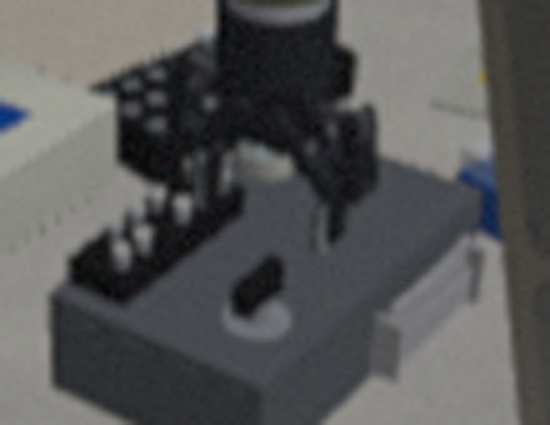

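View pics/bz_top.png

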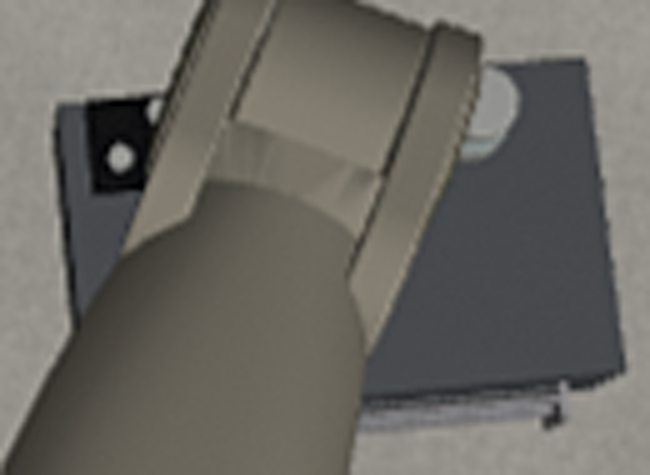

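Call:
move_arm:
  commands:
    - [[0.05,0.05,-0.7],[0,0,0.03],0.2]
    - [[0,0,-0.6],[0,0,0],0.2]
    - [[0,0,0],[0,0,0],0.2]
    - [[0,0,0],[0,0,0],0.2]
  newtons: 40

```text
clock: 2.5
tcp_pos: [0.5884, -0.1258, 0.12]
orientation: [0.001, 0.663, 0.749, 0.0]
wrist_force: [-0.4, 0.2, 0.2]
finger_gap: 0.0512
```

```bash
python3 - <<'E'
from h import *
st()
for n,b in(('side',(225,110,335,195)),):
    d=snap(n,'c'); cv2.imwrite(f'pics/cz_{n}.png',cv2.resize(d['frame'][b[1]:b[3],b[0]:b[2],::-1],None,fx=5,fy=5,interpolation=cv2.INTER_CUBIC))
E
```

```text
t 2.5 tcp [ 0.5884 -0.1258  0.12  ] yawY 6.93 z [ 1.6e-03 -6.0e-04 -1.0e+00] F [-0.4  0.2  0.2] T [0.02 0.02 0.05] gap 0.0512 j [-0.34  0.43 -0.11  1.03  0.    1.11]
```

View pics/cz_side.png

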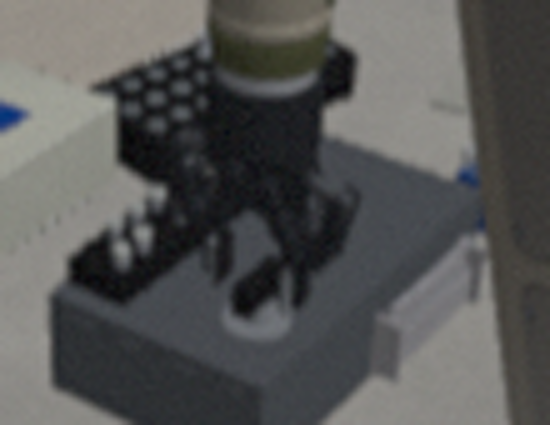

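The fingers straddle the knob bar, at zoom position (255,285). I'll lower slightly and close.

Call:
move_arm:
  commands:
    - [[-0.04,0,-0.15],[0,0,0],0.2]
    - [[0,0,0],[0,0,0],-1]
    - [[0,0,0],[0,0,0],-1]
    - [[0,0,0],[0,0,0],-1]
    - [[0,0,0],[0,0,0],-1]
  newtons: 40

```text
clock: 3.05
tcp_pos: [0.585, -0.1256, 0.113]
orientation: [-0.0, 0.663, 0.749, -0.001]
wrist_force: [-5.6, -1.0, 5.3]
finger_gap: 0.0145
```

Call:
move_arm:
  commands:
    - [[0,0,0],[0,0,0],-1]
    - [[0,0,0],[0,0,0],-1]

```text
clock: 3.25
tcp_pos: [0.585, -0.1256, 0.113]
orientation: [-0.0, 0.663, 0.749, -0.001]
wrist_force: [-5.5, -0.2, 4.4]
finger_gap: 0.015
```

```bash
python3 -c "
from h import *
st()"
```

```text
t 3.25 tcp [ 0.585  -0.1256  0.113 ] yawY 6.93 z [-2.e-03 -8.e-04 -1.e+00] F [-5.5 -0.2  4.4] T [-0.12  1.08  0.01] gap 0.015 j [-0.34  0.43 -0.13  1.01 -0.    1.1 ]
```

Call:
move_arm:
  commands:
    - [[-0.04,0,0],[0,0,-0.5],-1]
    - [[0,0,0],[0,0,-0.8],-1]
    - [[0,0,0],[0,0,-0.8],-1]
    - [[0,0,0],[0,0,-0.8],-1]
    - [[0,0,0],[0,0,-0.8],-1]

```text
clock: 3.75
tcp_pos: [0.5843, -0.1255, 0.113]
orientation: [0.0, 0.833, 0.553, -0.0]
wrist_force: [-2.8, -0.7, 3.7]
finger_gap: 0.0149
```

```bash
python3 -c "
from h import *
st()"
```

```text
t 3.75 tcp [ 0.5843 -0.1255  0.113 ] yawY -22.9 z [-2.e-04 -7.e-04 -1.e+00] F [-2.8 -0.7  3.7] T [-0.08  0.53  0.04] gap 0.0149 j [-0.35  0.43 -0.13  1.01 -0.    1.63]
```

Call:
move_arm:
  commands:
    - [[0,0,0],[0,0,-0.8],-1]
    - [[0,0,0],[0,0,-0.8],-1]
    - [[0,0,0],[0,0,-0.8],-1]
    - [[0,0,0],[0,0,-0.8],-1]
    - [[0,0,0],[0,0,-0.8],-1]

```text
clock: 4.25
tcp_pos: [0.5839, -0.1252, 0.113]
orientation: [-0.0, 0.954, 0.301, -0.0]
wrist_force: [-3.0, 0.9, 4.5]
finger_gap: 0.0149
```

Call:
move_arm:
  commands:
    - [[0,0,0],[0,0,-0.8],-1]
    - [[0,0,0],[0,0,-0.15],-1]
    - [[0,0,0],[0,0,0],-1]
    - [[0,0,0],[0,0,0],-1]

```text
clock: 4.65
tcp_pos: [0.5839, -0.1251, 0.113]
orientation: [-0.0, 0.971, 0.241, -0.0]
wrist_force: [-4.0, 1.4, 5.4]
finger_gap: 0.0146
```

```bash
python3 -c "
from h import *
st()"
```

```text
t 4.65 tcp [ 0.5839 -0.1251  0.113 ] yawY -62.14 z [-9.e-04  2.e-04 -1.e+00] F [-4.   1.4  5.4] T [0.29 0.88 0.02] gap 0.0146 j [-0.35  0.43 -0.13  1.01 -0.    2.31]
```

Call:
move_arm:
  commands:
    - [[0,0,0],[0,0,0],0.3]
    - [[0,0,0],[0,0,0],0.3]
    - [[0,0,0],[0,0,0],0.3]
    - [[0,0,0.8],[0,0,0],0.3]
    - [[0,0,0.9],[0,0,0],0.3]

```text
clock: 5.15
tcp_pos: [0.5835, -0.125, 0.1793]
orientation: [-0.001, 0.971, 0.24, -0.002]
wrist_force: [0.3, -0.2, 1.2]
finger_gap: 0.0558
```

Call:
move_arm:
  commands:
    - [[0,0,0.9],[0,0,0],0.3]
    - [[0,0.9,0.9],[0,0,0.9],1]
    - [[0,0.9,0],[0,0,0.9],1]
    - [[0,0.9,0],[0,0,0.9],1]
    - [[0,0.9,0],[0,0,0.9],1]

```text
clock: 5.65
tcp_pos: [0.5849, 0.0191, 0.2522]
orientation: [0.0, 0.879, 0.476, 0.001]
wrist_force: [0.6, 0.7, -0.5]
finger_gap: 0.0856
```

```bash
python3 - <<'E'
from h import *
st()
for n,b in(('side',(225,110,335,195)),('top',(265,120,395,215))):
    d=snap(n,'d'); cv2.imwrite(f'pics/dz_{n}.png',cv2.resize(d['frame'][b[1]:b[3],b[0]:b[2],::-1],None,fx=5,fy=5,interpolation=cv2.INTER_CUBIC))
st()
E
```

```text
t 5.65 tcp [0.5849 0.0191 0.2522] yawY -33.16 z [ 1.5e-03 -2.0e-04 -1.0e+00] F [ 0.6  0.7 -0.5] T [ 0.01 -0.   -0.03] gap 0.0856 j [-0.1   0.33  0.08  1.31  0.    2.05]
t 5.75 tcp [0.5844 0.0219 0.2519] yawY -33.02 z [ 5.0e-04  1.2e-03 -1.0e+00] F [ 0.  -0.2 -0.4] T [-0.01  0.03 -0.02] gap 0.0854 j [-0.1   0.33  0.08  1.31  0.    2.05]
```

View pics/dz_side.png

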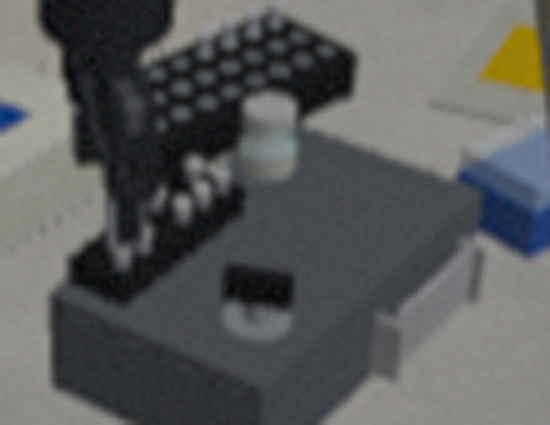

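View pics/dz_top.png

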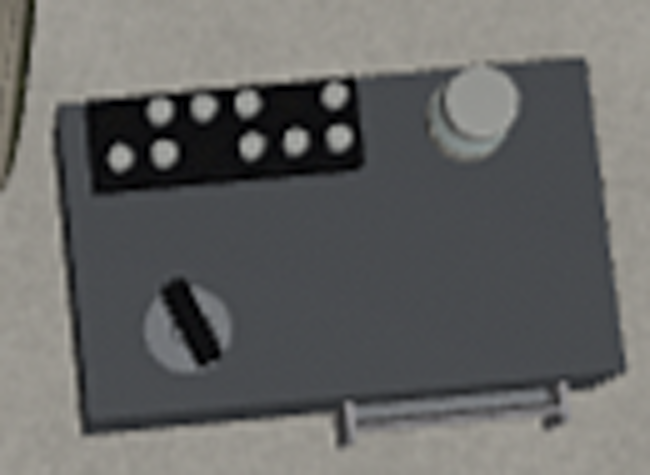

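The knob bar now runs diagonally, from zoom (172,280) to (210,365), and stays there. The lip gap at zoom (455,408) is visibly open. Next is the holder.

Call:
move_arm:
  commands:
    - [[-0.11,0.67,0],[0,0,0.91],1]
    - [[-0.11,0.67,0],[0,0,0.91],1]
    - [[-0.11,0.67,0],[0,0,0.91],1]
    - [[-0.11,0.67,0],[0,0,0.91],1]
    - [[-0.11,0.67,0],[0,0,0.91],1]

```text
clock: 6.25
tcp_pos: [0.5628, 0.1523, 0.2516]
orientation: [0.0, 0.687, 0.726, 0.0]
wrist_force: [-0.8, 0.0, 0.3]
finger_gap: 0.0854
```

Call:
move_arm:
  commands:
    - [[-0.11,0.67,0],[0,0,0.91],1]
    - [[-0.11,0.67,0],[0,0,0.91],1]
    - [[-0.11,0.67,0],[0,0,0.91],1]
    - [[0,0,-0.9],[0,0,0],1]
    - [[0,0,0],[0,0,0],1]

```text
clock: 6.75
tcp_pos: [0.547, 0.232, 0.2114]
orientation: [-0.002, 0.539, 0.842, -0.003]
wrist_force: [-0.7, -1.3, -0.7]
finger_gap: 0.0852
```

```bash
python3 - <<'E'
from h import *
st()
for n,b in(('side',(150,170,260,305)),('top',(110,130,240,235))):
    d=snap(n,'e'); cv2.imwrite(f'pics/ez_{n}.png',cv2.resize(d['frame'][b[1]:b[3],b[0]:b[2],::-1],None,fx=4,fy=4,interpolation=cv2.INTER_CUBIC))
st()
E
```

```text
t 6.75 tcp [0.547  0.232  0.2114] yawY 24.8 z [-0.0071 -0.0023 -1.    ] F [-0.7 -1.3 -0.7] T [-0.04  0.02 -0.01] gap 0.0852 j [ 0.27  0.37  0.03  1.24 -0.    1.4 ]
t 6.85 tcp [0.5489 0.2317 0.2152] yawY 24.72 z [-2.3e-03 -9.0e-04 -1.0e+00] F [-0.2 -0.2  0.3] T [0.05 0.02 0.02] gap 0.0856 j [ 0.26  0.37  0.04  1.24 -0.    1.4 ]
```

View pics/ez_side.png

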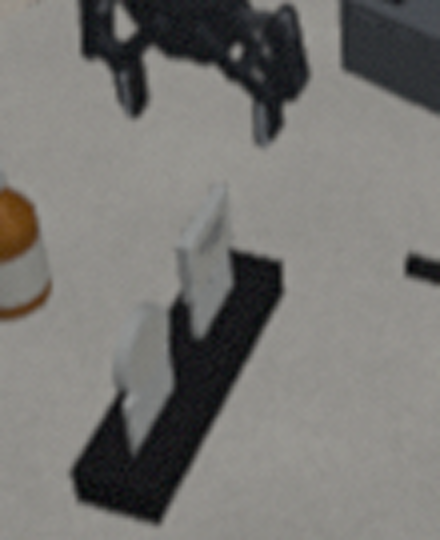

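View pics/ez_top.png

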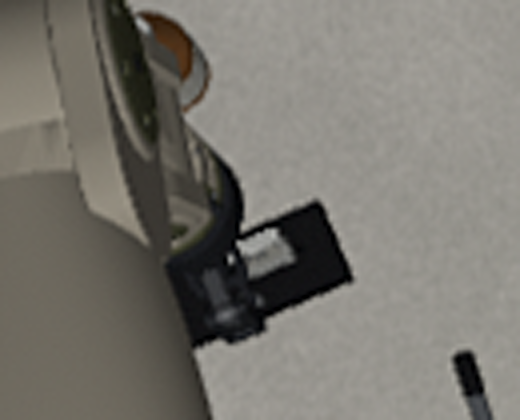

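The fingers are above the rectangular holder, at side zoom (205,260), and the stand is clear around it. I'll descend.

Call:
move_arm:
  commands:
    - [[0,0.1,-0.9],[0,0,0.03],1]
    - [[0,0,-0.9],[0,0,0],1]
    - [[0,0,-0.7],[0,0,0],1]
    - [[0,0,-0.3],[0,0,0],1]
    - [[0,0,0],[0,0,0],0.3]
  newtons: 40

```text
clock: 7.35
tcp_pos: [0.5493, 0.2356, 0.1032]
orientation: [-0.001, 0.538, 0.843, -0.001]
wrist_force: [-0.1, -0.2, 0.1]
finger_gap: 0.0732
```

```bash
python3 - <<'E'
from h import *
for n,b in(('side',(150,170,260,305)),):
    d=snap(n,'f'); cv2.imwrite(f'pics/fz_{n}.png',cv2.resize(d['frame'][b[1]:b[3],b[0]:b[2],::-1],None,fx=4,fy=4,interpolation=cv2.INTER_CUBIC))
st()
E
```

```text
t 7.4 tcp [0.5501 0.236  0.1046] yawY 24.97 z [ 6.e-04  1.e-04 -1.e+00] F [-0.1  0.3  0.6] T [-0.04 -0.01  0.05] gap 0.0662 j [ 0.27  0.44 -0.14  0.99 -0.    1.41]
```

View pics/fz_side.png

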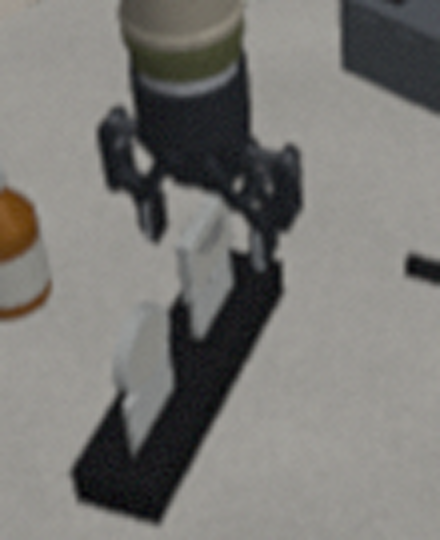

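The holder sits between the fingers at zoom (205,250), so I'll close.

Call:
move_arm:
  commands:
    - [[-0.05,0,-0.06],[0,0,0],-0.5]
    - [[0,0,0],[0,0,0],-1]
    - [[0,0,0],[0,0,0],-1]
    - [[0,0,0],[0,0,0],-1]
    - [[0,0,0],[0,0,0],-1]
  newtons: 50

```text
clock: 7.9
tcp_pos: [0.5485, 0.2369, 0.1024]
orientation: [0.001, 0.537, 0.844, 0.001]
wrist_force: [1.6, 0.7, 3.7]
finger_gap: 0.0096
```

Call:
move_arm:
  commands:
    - [[0,0,0],[0,0,0],-1]
    - [[0,0,0],[0,0,0],-1]
    - [[0,0,0],[0,0,0],-1]

```text
clock: 8.2
tcp_pos: [0.5485, 0.2369, 0.1024]
orientation: [0.001, 0.537, 0.844, 0.001]
wrist_force: [2.2, 1.8, 6.0]
finger_gap: 0.0096
```

```bash
python3 - <<'E'
from h import *
st()
E
```

```text
t 8.2 tcp [0.5485 0.2369 0.1024] yawY 25.04 z [ 0.0028  0.001  -1.    ] F [2.2 1.8 6. ] T [ 0.21 -0.44  0.01] gap 0.0096 j [ 0.27  0.44 -0.15  0.98  0.    1.41]
```

Call:
move_arm:
  commands:
    - [[0,0,0.3],[0,0,0],-1]
    - [[0,0,0.6],[0,0,0],-1]
    - [[0,0,0.8],[0,0,0],-1]
    - [[0,0,0.9],[0,0,0],-1]
    - [[0,0,0.9],[0,0,0],-1]

```text
clock: 8.7
tcp_pos: [0.546, 0.236, 0.2416]
orientation: [-0.001, 0.537, 0.844, -0.001]
wrist_force: [0.7, 0.6, -0.3]
finger_gap: 0.0093
```

```bash
python3 - <<'E'
from h import *
for n,b in(('side',(150,130,260,305)),):
    d=snap(n,'g'); cv2.imwrite(f'pics/gz_{n}.png',cv2.resize(d['frame'][b[1]:b[3],b[0]:b[2],::-1],None,fx=3,fy=3,interpolation=cv2.INTER_CUBIC))
st()
E
```

```text
t 8.75 tcp [0.5485 0.2367 0.2486] yawY 25.04 z [ 0.0062  0.0015 -1.    ] F [0.4 0.7 4.6] T [ 0.03 -0.18  0.02] gap 0.0096 j [ 0.27  0.35  0.1   1.31 -0.    1.41]
```

View pics/gz_side.png

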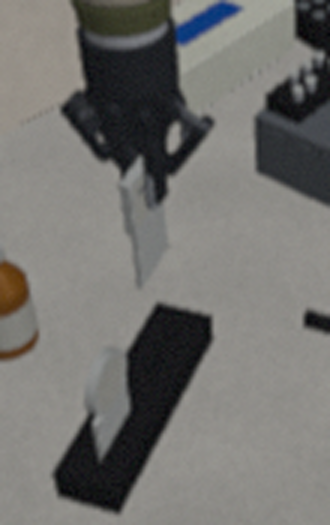

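Call:
move_arm:
  commands:
    - [[0,-0.6,0],[0,0,-0.16],-1]
    - [[0,-0.92,0],[0,0,-0.16],-1]
    - [[0,-0.92,0],[0,0,-0.16],-1]
    - [[0,-0.92,0],[0,0,-0.16],-1]
    - [[0,-0.92,0],[0,0,-0.16],-1]

```text
clock: 9.25
tcp_pos: [0.5462, 0.0639, 0.2404]
orientation: [-0.001, 0.584, 0.812, -0.001]
wrist_force: [0.7, 0.9, -0.1]
finger_gap: 0.0089
```

Call:
move_arm:
  commands:
    - [[0,-0.92,0],[0,0,-0.16],-1]
    - [[0,-0.92,0],[0,0,-0.16],-1]
    - [[0,-0.92,0],[0,0,-0.16],-1]
    - [[0,-0.92,0],[0,0,-0.16],-1]
    - [[0,-0.92,0],[0,0,-0.16],-1]

```text
clock: 9.75
tcp_pos: [0.5462, -0.1199, 0.2405]
orientation: [-0.001, 0.628, 0.778, -0.0]
wrist_force: [0.6, 0.7, -0.4]
finger_gap: 0.0096
```

Call:
move_arm:
  commands:
    - [[0,-0.92,0],[0,0,-0.16],-1]
    - [[0,-0.92,0],[0,0,-0.16],-1]
    - [[0,-0.92,0],[0,0,-0.16],-1]
    - [[0,-0.6,0],[0,0,-0.16],-1]
    - [[0,0,0],[0,0,0],-1]

```text
clock: 10.25
tcp_pos: [0.5464, -0.2561, 0.2399]
orientation: [-0.001, 0.664, 0.748, -0.001]
wrist_force: [0.3, -0.1, -0.5]
finger_gap: 0.0096
```

```bash
python3 - <<'E'
from h import *
st()
for n,b in(('side',(225,90,345,195)),('top',(265,120,395,215))):
    d=snap(n,'i'); cv2.imwrite(f'pics/iz_{n}.png',cv2.resize(d['frame'][b[1]:b[3],b[0]:b[2],::-1],None,fx=5,fy=5,interpolation=cv2.INTER_CUBIC))
st()
E
```

```text
t 10.25 tcp [ 0.5464 -0.2561  0.2399] yawY 6.86 z [-2.2e-03  4.0e-04 -1.0e+00] F [ 0.3 -0.1 -0.5] T [ 0.07  0.02 -0.  ] gap 0.0096 j [-0.57  0.37  0.11  1.31 -0.    0.88]
t 10.35 tcp [ 0.5465 -0.2531  0.2402] yawY 7.05 z [-0.0022  0.0018 -1.    ] F [-0.4  0.4 -0.8] T [ 0.06 -0.01 -0.02] gap 0.0096 j [-0.57  0.37  0.11  1.31  0.    0.88]
```

View pics/iz_side.png

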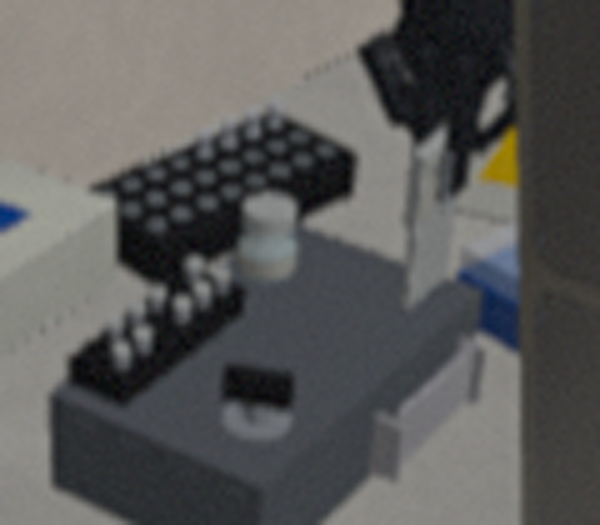

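View pics/iz_top.png

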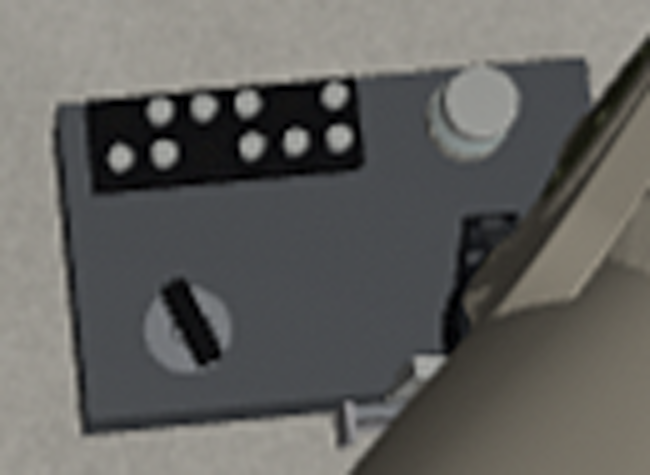

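Call:
move_arm:
  commands:
    - [[0,-0.68,0],[0,0,0],-1]
    - [[0,0,-0.8],[0,0,0],-1]
    - [[0,0,-0.8],[0,0,0],-1]
    - [[0,0,-0.2],[0,0,0],-1]
    - [[0,0,0],[0,0,0],-1]

```text
clock: 10.85
tcp_pos: [0.5464, -0.2784, 0.1679]
orientation: [-0.002, 0.661, 0.75, -0.0]
wrist_force: [0.6, 0.1, 0.4]
finger_gap: 0.0095
```

```bash
python3 - <<'E'
from h import *
for n,b in(('side',(225,90,345,195)),):
    d=snap(n,'j'); cv2.imwrite(f'pics/jz_{n}.png',cv2.resize(d['frame'][b[1]:b[3],b[0]:b[2],::-1],None,fx=5,fy=5,interpolation=cv2.INTER_CUBIC))
st()
E
```

```text
t 10.9 tcp [ 0.5473 -0.2792  0.1695] yawY 7.19 z [-8.e-04  7.e-04 -1.e+00] F [-0.4 -0.  -0.3] T [-0.05  0.02  0.  ] gap 0.0095 j [-0.6   0.42  0.01  1.16  0.    0.84]
```

View pics/jz_side.png

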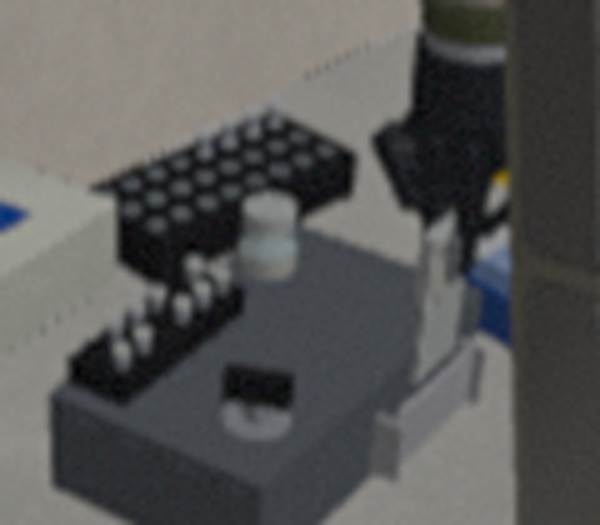

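The tongue stands in front of the fascia at zoom (430,370), just above the lip. I'll feel for the fascia.

Call:
move_arm:
  commands:
    - [[0.05,0,-0.03],[0,0,-0.04],-1]
    - [[0.05,0,0],[0,0,0],-1]
    - [[0,0,0],[0,0,0],-1]

```text
clock: 11.2
tcp_pos: [0.5524, -0.2807, 0.1694]
orientation: [0.001, 0.664, 0.748, 0.0]
wrist_force: [-0.2, 0.7, -1.9]
finger_gap: 0.0092
```

Call:
move_arm:
  commands:
    - [[0.04,0,0],[0,0,0],-1]
    - [[0,0,0],[0,0,0],-1]

```text
clock: 11.4
tcp_pos: [0.5533, -0.2805, 0.1684]
orientation: [0.0, 0.664, 0.748, 0.0]
wrist_force: [0.4, -0.1, -0.4]
finger_gap: 0.0094
```

Call:
move_arm:
  commands:
    - [[0.04,0,0],[0,0,0],-1]
    - [[0,0,0],[0,0,0],-1]

```text
clock: 11.6
tcp_pos: [0.5545, -0.2804, 0.1681]
orientation: [-0.0, 0.664, 0.748, -0.0]
wrist_force: [-0.3, 0.2, -0.3]
finger_gap: 0.0093
```

Call:
move_arm:
  commands:
    - [[0.04,0,0],[0,0,0],-1]
    - [[0,0,0],[0,0,0],-1]

```text
clock: 11.8
tcp_pos: [0.5551, -0.2804, 0.168]
orientation: [-0.001, 0.664, 0.748, -0.001]
wrist_force: [-5.2, -0.7, 2.3]
finger_gap: 0.0094
```

Contact came at x≈0.5548, which agrees with the prediction of 0.5546. I'll back off 2 mm to the gap's middle and descend.

Call:
move_arm:
  commands:
    - [[-0.08,0,0],[0,0,0],-1]
    - [[0,0,0],[0,0,0],-1]
    - [[0,0,-0.3],[0,0,0],-1]
    - [[0,0,-0.3],[0,0,0],-1]
    - [[0,0,0],[0,0,0],-1]

```text
clock: 12.3
tcp_pos: [0.5519, -0.2794, 0.1411]
orientation: [-0.002, 0.664, 0.748, -0.0]
wrist_force: [-0.2, 0.7, -0.7]
finger_gap: 0.0093
```

```bash
python3 - <<'E'
from h import *
st()
E
```

```text
t 12.3 tcp [ 0.5519 -0.2794  0.1411] yawY 6.8 z [-0.0031  0.0026 -1.    ] F [-0.2  0.7 -0.7] T [0.05 0.06 0.03] gap 0.0093 j [-0.6   0.45 -0.02  1.1   0.    0.85]
```

Call:
move_arm:
  commands:
    - [[0.01,0,-0.2],[0,0,0],-1]
    - [[0,0,0],[0,0,0],-1]

```text
clock: 12.5
tcp_pos: [0.553, -0.28, 0.1347]
orientation: [-0.001, 0.664, 0.748, -0.0]
wrist_force: [-0.3, 0.2, -0.4]
finger_gap: 0.0093
```

Call:
move_arm:
  commands:
    - [[0,0,-0.1],[0,0,0],-1]
    - [[0,0,0],[0,0,0],-1]

```text
clock: 12.7
tcp_pos: [0.5533, -0.2803, 0.1317]
orientation: [-0.0, 0.664, 0.748, 0.0]
wrist_force: [-0.2, -0.9, -1.5]
finger_gap: 0.0095
```

Call:
move_arm:
  commands:
    - [[0,0,-0.1],[0,0,0],-1]
    - [[0,0,0],[0,0,0],-1]
    - [[0,0,0],[0,0,0],-1]

```text
clock: 13.0
tcp_pos: [0.5538, -0.2806, 0.129]
orientation: [0.001, 0.664, 0.748, 0.0]
wrist_force: [-1.2, -0.2, 4.5]
finger_gap: 0.0096
```

```bash
python3 - <<'E'
from h import *
st()
E
```

```text
t 13.0 tcp [ 0.5538 -0.2806  0.129 ] yawY 6.79 z [ 1.3e-03 -8.0e-04 -1.0e+00] F [-1.2 -0.2  4.5] T [0.14 0.12 0.01] gap 0.0096 j [-0.6   0.46 -0.04  1.07  0.    0.85]
```

Call:
move_arm:
  commands:
    - [[-0.02,0,-0.1],[0,0,0],-1]
    - [[0,0,0],[0,0,0],-1]
    - [[0,0,0],[0,0,0],-1]
  newtons: 80

```text
clock: 13.3
tcp_pos: [0.5536, -0.2807, 0.1254]
orientation: [0.001, 0.664, 0.748, 0.001]
wrist_force: [0.2, 0.5, 6.7]
finger_gap: 0.0092
```

Call:
move_arm:
  commands:
    - [[0,0,-0.08],[0,0,0],-1]
    - [[0,0,0],[0,0,0],-1]
    - [[0,0,0],[0,0,0],-1]

```text
clock: 13.6
tcp_pos: [0.5536, -0.2807, 0.1227]
orientation: [0.002, 0.664, 0.748, 0.001]
wrist_force: [-0.9, 0.6, 9.5]
finger_gap: 0.0093
```

```bash
python3 - <<'E'
from h import *
st()
E
```

```text
t 13.6 tcp [ 0.5536 -0.2807  0.1227] yawY 6.8 z [ 0.0031 -0.0013 -1.    ] F [-0.9  0.6  9.5] T [ 0.35  0.09 -0.03] gap 0.0093 j [-0.6   0.46 -0.05  1.05  0.    0.85]
```

Call:
move_arm:
  commands:
    - [[0,0,-0.05],[0,0,0],-1]
    - [[0,0,0],[0,0,0],-1]
    - [[0,0,0],[0,0,0],-1]

```text
clock: 13.9
tcp_pos: [0.5538, -0.2808, 0.1223]
orientation: [0.002, 0.664, 0.748, 0.001]
wrist_force: [-2.8, 2.0, 16.5]
finger_gap: 0.0091
```

Call:
move_arm:
  commands:
    - [[0,0,-0.05],[0,0,0],-1]
    - [[0,0,0],[0,0,0],-1]
    - [[0,0,0],[0,0,0],-1]

```text
clock: 14.2
tcp_pos: [0.5539, -0.2808, 0.1222]
orientation: [0.003, 0.664, 0.748, 0.001]
wrist_force: [-6.3, 4.4, 27.3]
finger_gap: 0.009
```

```bash
python3 - <<'E'
from h import *
st()
E
```

```text
t 14.2 tcp [ 0.5539 -0.2808  0.1222] yawY 6.81 z [ 0.0053 -0.003  -1.    ] F [-6.3  4.4 27.3] T [1.24 1.46 0.  ] gap 0.009 j [-0.6   0.46 -0.06  1.05  0.    0.85]
```

Hard stop reached: travel is 0.1302→0.1222, or 8 mm, and the force rises steeply. I'll ease off slightly and check.

Call:
move_arm:
  commands:
    - [[-0.02,0,0.02],[0,0,0],-1]
    - [[0,0,0],[0,0,0],-1]
    - [[0,0,0],[0,0,0],-1]
    - [[0,0,0],[0,0,0],-1]

```text
clock: 14.6
tcp_pos: [0.5536, -0.2808, 0.1223]
orientation: [0.003, 0.664, 0.748, 0.001]
wrist_force: [-2.6, 3.7, 22.0]
finger_gap: 0.0092
```

```bash
python3 - <<'E'
from h import *
st()
for n,b in(('side',(225,90,345,195)),('top',(265,120,395,215))):
    d=snap(n,'k'); cv2.imwrite(f'pics/kz_{n}.png',cv2.resize(d['frame'][b[1]:b[3],b[0]:b[2],::-1],None,fx=5,fy=5,interpolation=cv2.INTER_CUBIC))
cv2.imwrite('pics/kfull.png',load('side','k')['frame'][:,:,::-1])
st()
E
```

```text
t 14.6 tcp [ 0.5536 -0.2808  0.1223] yawY 6.82 z [ 0.006  -0.0025 -1.    ] F [-2.6  3.7 22. ] T [ 1.06  0.75 -0.01] gap 0.0092 j [-0.6   0.46 -0.06  1.05  0.    0.85]
t 14.7 tcp [ 0.5536 -0.2808  0.1223] yawY 6.82 z [ 0.0059 -0.0026 -1.    ] F [-2.8  3.4 21.5] T [ 1.08  0.77 -0.  ] gap 0.0089 j [-0.6   0.46 -0.06  1.05  0.    0.85]
```

View pics/kz_side.png

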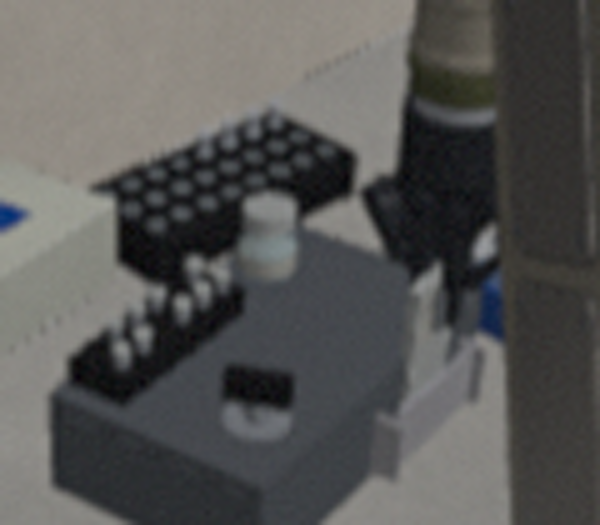

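View pics/kfull.png

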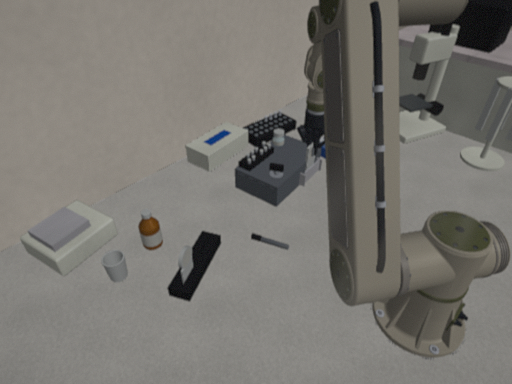

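View pics/kz_top.png

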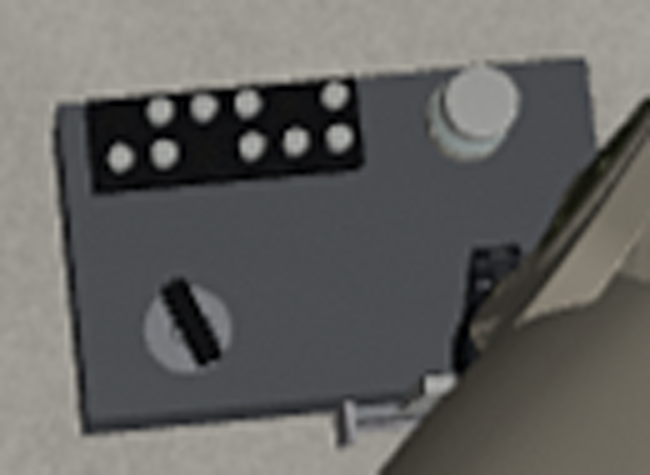

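The tongue sits behind the lip at zoom (425,390). The knob is still open at (257,395), and the jar, round holder, bottle, beaker and marker are unmoved. Handing in.

```bash
python3 - <<'E'
from h import *
print(job.hand_in()); st()
E
```

```text
the job is handed in; nothing more can be done
None
the job is handed in; nothing more can be done
```

I turned the clamp knob clockwise until it went over its detent and left it open. Then I took the rectangular holder from the stand, slid its tongue down behind the lip and pushed it home. I handed in at about 14.7 s with the holder gripped at 80 N and pressed down with about 21 N.

**Knob:** it turned about 69° (1.2 rad) to its stop. The later pictures show it still open, with the lip gap widened.

**Holder:** the spring seat was felt from a tool height of 0.130 and bottomed out hard at 0.1223, about 8 mm of travel. That puts the foot at about 0.028 m above the bench, which is the expected fully-home height. The tool's tilt was about 0.4° from vertical.

**Other things:** in the last pictures the round holder, jar, bottle, beaker and marker are where they started. The blue tip box and cryo box were mostly hidden by the arm, so I could not check them fully.

**Disagreements:** the knob, when gripped, was about 2 mm nearer the robot than the cameras said. I corrected the slot position for that, and touching the fascia confirmed it to within 0.3 mm. The measured finger opening was 9 mm on the 10 mm frame.

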